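Load kit cartons into the tilted store rack

TASK

Put the two sample-kit cartons away in the tilted aluminium rack: lay the large carton flat on the sloping deck, lengthwise up the slope, square, centred across the deck and back against the backstop, then lay the small one on top of it in the same way, it too back against the backstop. When both are in, slide the keeper down the slope until it is snug against the large carton. Leave the other things on the bench where they are.

Things in the scene. Friction and masses are not known exactly. Their poses are not given: they have to be found in the camera images.
- rack_deck: sloping aluminium deck of the rack (fixed; place and yaw vary): 230 mm long, 116 mm wide, no side walls, sloping down away from the robot at 28 degrees. Origin: where the deck's surface meets the backstop's face, midway across, 35 mm above the bench. x runs up the slope along the deck (towards the robot), y across it, z square out of the deck. Friction varies: a carton may or may not slide down by itself
- backstop_top (a point): middle of the upper edge of the backstop's face. The backstop is an aluminium plate at the deck's low end (far from the robot), 116 mm wide, 6 mm thick, standing 100 mm out of the deck square to it; its face, towards the cartons, is the plane x = 0 of the deck's frame
- carton_large: large plain brown carton, 110 mm long (x) by 64 mm wide (y) by 48 mm high (z), 0.2 to 0.42 kg, a pale tape strip along its top; starts flat on the bench; origin at the centre of its underside. Home on the deck its origin is at x 55, y 0, z 0 mm in the deck's frame, its x axis along the deck's x either way round
- carton_small: small plain brown carton, 90 mm long (x) by 50 mm wide (y) by 36 mm high (z), 0.1 to 0.21 kg, a pale tape strip along its top; starts flat on the bench; origin at the centre of its underside. Home on the large carton its origin is at x 45, y 0, z 48 mm in the deck's frame, its x axis along the deck's x either way round
- keeper (a joint): slide of the keeper along the deck, m: its face stands 106 mm + this value up the slope from the backstop; grows up the slope, away from the backstop; range 0 to 0.085, starts at 0.035 to 0.06; stays where it is left, needs about 3 N to move; reads about 0.004 against the seated large carton
- keeper_face (a point): middle of the keeper's face that looks down the slope at the cartons, 13 mm out of the deck. The keeper is a dark steel bar across the deck: 24 mm along the slope, 90 mm wide, its top 25 mm above the deck
- keeper_tab (a point): grip point of the steel tab that stands on the keeper: tab 14 mm along the slope by 22 mm across, from 23 to 75 mm above the deck, square to the deck; this point is on its centre line 62 mm above the deck and 13 mm up the slope from the keeper's face
- vial_a: bystander: small amber vial, 28 mm wide, 48 mm tall, white cap, upright, loose; origin at the centre of its underside
- vial_b: bystander: small amber vial, 32 mm wide, 55 mm tall, black cap, upright, loose; origin at the centre of its underside
- pill_jar: bystander: amber jar, 62 mm wide, 105 mm tall, upright, loose; origin at the centre of its underside
- wash_bottle: bystander: white bottle with blue cap, 72 mm wide, 165 mm tall, upright, loose; origin at the centre of its underside
- dish: bystander: shallow glass dish, 90 mm wide, 16 mm tall, loose; origin at the centre of its underside
- spatula: bystander: hand spatula 170 mm long lying on the bench at the left, loose; origin at the centre of its underside
Not all that is in view belongs to the job. What is shaped like the carton_small but purple is not meant. Leave any green or turquoise look-alike of the carton_large alone.

How it is judged:
By the outcome, as a careful person would: the job done as asked, in the order asked, and still so for the second after the job is handed in, with the robot touching nothing.
It also fails if it takes over 72 s, if anything falls off the work surface, if the arm or the gripper's body presses on something with over 40 N, if the wrist force passes 120 N, or if a joint passes its speed limit or range.

ROBOT

A 6-joint arm with a two-finger parallel gripper is mounted at the origin on the work surface. World frame = base frame: x ahead of the robot, y to its left, z up, the work surface at z = 0. Lengths are in mm, angles in rad, forces in N, time in s.
With the tool pointing down it reaches from about 375 to 900 mm from the base axis. Payload 3.1 kg.
Tool frame: the origin (TCP) lies on the front face of the gripper's body, between the roots of the fingers; the fingertips stand 70 mm ahead of it and the grasp point (between the pads) lies 51 mm ahead of it; z points along the fingers, y is the line along which they close (so a half turn about z gives the same grasp; the last joint's range is limited). The gripper opens to 87 mm and grips with 3 to 60 N. Pads are 19 mm wide; open, the fingers measure 117 mm over their backs; the gripper's body (75 mm by 190 mm) begins 51 mm behind the grasp point.
Start: joints at [-1.435, 0.527, 1.433, -0, 1.181, -0.178], TCP at [192.945, -594.449, 292.248] pointing down, gripper open.
Joint ranges: [-3.08, 3.08], [-0.75, 2.2], [0.22, 2.44], [-1.43, 4.57], [0, 2.65], [-2.85, 2.85]. Speed limits (rad/s): [2.79, 2.79, 3.14, 3.14, 3.14, 3.14].

INTERFACE

Orientations are given as a rotation vector (axis times angle).
In Python, from workcell import manip gives the robot as it stands.
- The arm moves only by the tool servo_tool, never from a script. Its argument "increments" is a list of rows, each a list of 2 entries, a list of its own where there are three numbers: the shift along the tool's x, y, z in mm, then the turn about the tool's z in degrees. In form: [[[dx, dy, dz], turn], ...]. A call has 1 to 5 rows; each row shifts and turns the commanded pose from where the row before left it, along the tool's axes as they then stand; what a row does not reach is not made up. A row lasts 1/10 s, in which the tool goes at most 50 mm and 8.59 degrees, less where a joint would pass 70% of its speed; a pose out of reach is approached as far as the arm can. A call with a gripper value outside its range is refused whole. "hand" is the opening, from 0 (shut) to 1 (fully open), set as the call begins (left out, the last holds). The fingers move at their own pace and stop on an object; "force" is the grip in N (left out, the last holds). Time passes only in rows, so rows that do not move let the fingers close. It gives the time, the measured TCP pose, the force, the opening and the grip force at its end, in the units of the state.
- manip.observe(): the state, without advancing time (a new reading comes with each control period).
- manip.grab_frame(name): name is "side" or "top" or "wrist"; returns (picture, depth): 384x512x3 uint8, red, green, blue; 384x512 float32, mm along the optical axis (not along the pixel's ray), 0 where there is no reading.
- manip.get_calibration(name): a dict with "vertical_fov" (degrees; the focal length in pixels is half the picture's height over the tangent of half this angle, whatever the lens; pixels are square), "cx", "cy" (the principal point, pixels), "k1" (the pictures are not rectified: a ray, as slopes to the right and down, at radius r is drawn at 1 + k1 r^2 times it, then the intrinsics apply), "rvec" (rotation vector, rad) and "tvec" (3), from world to camera coordinates, as OpenCV has them; the wrist camera has in their place "mount" (4x4, takes a point from camera to tool coordinates, whose origin is the TCP and whose axes are the flange's). Camera axes: x right, y down, z forward; pixel columns grow to the right and rows downward; lengths in mm; the calibration is good to about 2 mm. A picture is of the moment at which its call begins: read the wrist's pose just before it. get_calibration takes no time and is no camera call.
- manip.hand_in(): hands the job in; it is judged then, once.
The state is a dict: "time_s": time; "q": joint angles; "qvel": joint speeds; "effort": joint torques, N m; "tcp_pos": TCP position; "ee_rot": TCP orientation; "force": force on the tool from outside, world axes, zero at the start; "wrist_torque": the same for the moment, N m; "opening": opening from 0.0 (shut) to 1.0 (fully open); "gripper_force": force on a finger pad.
Only numpy, scipy, OpenCV 4.12 (cv2) and the standard library are available. Lean on these libraries where they do the work, as an engineer would, in place of code of your own. Each camera call takes 0.05 s, during which the arm holds its last target. There are 200 camera calls.

## Working session

There is one attempt and no reset: what is moved stays moved. The work goes in short steps, Python scripts to look and compute and a tool call to move; the robot and the scene stay as the last step left them, time stands still between calls to the robot, and variables do not carry over. Pictures are saved under pics/ and viewed, at most 10 in all, crops included, and the job is handed in when it is done.

Besides the shell and the picture viewer there is one more tool, called after "Emit:" as name([rows], argument=value, ...), one row to a line, values as JSON. servo_tool: Moves the arm, as the interface text tells. Its arguments: {"type":"object","properties":{"increments":{"type":"array","items":{"type":"array"}},"hand":{"type":"number"},"force":{"type":"number"}},"required":["increments"]}

```bash
ls; mkdir -p pics; cat > h.py <<'E'
import numpy as np, cv2
from scipy.spatial.transform import Rotation as R
from workcell import manip
def cal(n): return manip.get_calibration(n)
def cam2world(n,st=None):
    c=cal(n)
    if n=='wrist':
        T=np.eye(4);T[:3,:3]=R.from_rotvec(st['ee_rot']).as_matrix();T[:3,3]=st['tcp_pos']
        return T@np.array(c['mount'])
    T=np.eye(4);T[:3,:3]=R.from_rotvec(c['rvec']).as_matrix();T[:3,3]=c['tvec']
    return np.linalg.inv(T)
def cloud(n):
    st=manip.observe();im,d=manip.grab_frame(n);c=cal(n)
    h,w=d.shape;f=h/2/np.tan(np.radians(c['vertical_fov'])/2)
    K=np.array([[f,0,c['cx']],[0,f,c['cy']],[0,0,1]]);u,v=np.meshgrid(np.arange(w),np.arange(h))
    s=cv2.undistortPoints(np.stack([u,v],-1).reshape(-1,1,2).astype(np.float64),K,np.array([c['k1'],0,0,0.])).reshape(h,w,2)
    P=np.dstack([s[...,0]*d,s[...,1]*d,d]);T=cam2world(n,st)
    W=P@T[:3,:3].T+T[:3,3];W[d==0]=np.nan
    return im,W,st
def save(n,im,s=1.5):
    cv2.imwrite(f'pics/{n}.png',cv2.resize(im[:,:,::-1],None,fx=s,fy=s))
E
python3 - <<'E'
from h import *
for n in('top','side'):
    im,W,st=cloud(n);save(n,im);np.savez(n,im=im,W=W);print(n,cam2world(n)[:3,3])
print(st)
E
```

```text
pics
top [ 409.68143734    3.79702928 2091.79537519]
side [ 267.31833819 -977.48876714  717.9468146 ]
{'time_s': 0.05, 'q': array([-1.43549652e+00,  5.28475713e-01,  1.43390354e+00, -1.30618432e-05,
        1.18136128e+00, -1.78493100e-01]), 'qvel': array([-0.00052728, -0.00249761, -0.0028797 ,  0.00051445, -0.00155968,
       -0.0001415 ]), 'effort': array([-9.02222246e-05, -4.41367650e+01, -1.77341849e+01,  6.35424675e-02,
        5.33446285e-02, -4.26354359e-05]), 'tcp_pos': array([ 192.86804059, -593.88988857,  291.26519696]), 'ee_rot': array([-3.10088193e+00, -4.90557107e-01, -5.38535737e-05]), 'force': array([-0.20187876,  0.43042486,  0.30954686]), 'wrist_torque': array([0.03894115, 0.05352646, 0.02544628]), 'gripper_force': 0.0, 'opening': 1.0033743028269424}
```

View pics/top.png

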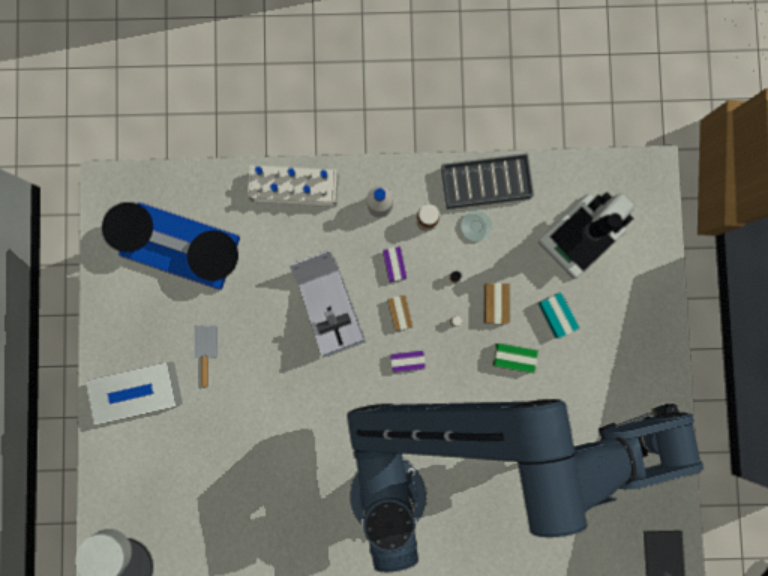

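View pics/side.png

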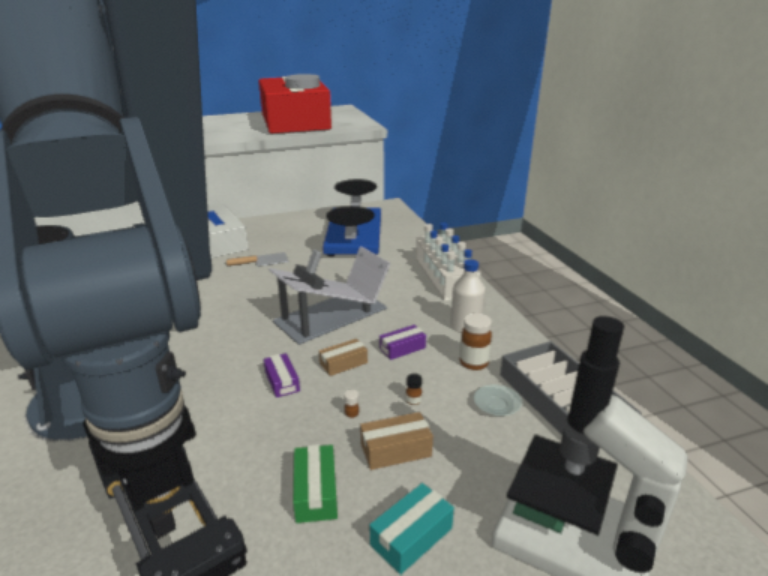

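The top view shows the large carton at (497,303), the small one at (400,313), and the rack from its low end at (312,265) to its high end at (340,345). Purple, green and turquoise decoys lie nearby. Next I'll measure from the clouds.

```bash
cat >> h.py <<'E'
def carton(W,im,xy,zt,r=90,dz=9):
    m=(np.hypot(W[...,0]-xy[0],W[...,1]-xy[1])<r)&(abs(W[...,2]-zt)<dz)
    m=m.astype(np.uint8);n,l,s,c=cv2.connectedComponentsWithStats(m)
    i=1+np.argmax(s[1:,4]);p=W[l==i]
    (c,wh,a)=cv2.minAreaRect(p[:,:2].astype(np.float32))
    if wh[0]<wh[1]: a+=90
    return np.array(c),sorted(wh),(a+90)%180-90,np.median(p[:,2]),len(p)
E
python3 - <<'E'
from h import *
D=np.load('top.npz');W,im=D['W'],D['im']
for n,(u,v),h in(('L',(497,303),48),('S',(400,313),36)):
    p=W[int(v/1.5),int(u/1.5)];print(n,p,carton(W,im,p[:2],h))
g=lambda u,v:W[int(v/1.5),int(u/1.5)].round(1)
for q in((312,290),(325,305),(315,310),(345,345),(312,265),(335,325),(340,345),(338,335)):print(q,g(*q))
# deck plane by RANSAC around
p0=W[int(295/1.5),int(325/1.5)];S=W.reshape(-1,3);S=S[(np.hypot(*(S[:,:2]-p0[:2]).T)<170)&(S[:,2]>20)]
rng=np.random.default_rng(0);best=0
for _ in range(2000):
    a=S[rng.choice(len(S),3)];n=np.cross(a[1]-a[0],a[2]-a[0]);L=np.linalg.norm(n)
    if L<50: continue
    n/=L;n*=np.sign(n[2])
    if abs(np.degrees(np.arccos(n[2]))-28)>4: continue
    k=abs((S-a[0])@n)<3
    if k.sum()>best:best=k.sum();I=k
P=S[I];c=P.mean(0);n=np.linalg.svd(P-c)[2][2];n*=np.sign(n[2])
print('plane',c,n,np.degrees(np.arccos(n[2])),'downdir yaw',np.degrees(np.arctan2(n[1],n[0])),best)
ex=np.array([0,0,1])-n*n[2];ex/=np.linalg.norm(ex);ey=np.cross(n,ex)
Q=np.c_[(P-c)@ex,(P-c)@ey];r=cv2.minAreaRect(Q.astype(np.float32));print(r,np.percentile(Q,[0.5,99.5],axis=0))
zc=c+ex*r[0][0]+ey*r[0][1];print('deck centre',zc)
E
```

```text
L [ 514.41829582 -313.25286207   40.99858651] (array([ 514.4050293 , -310.96429443]), [62.58757781982422, 108.07907104492188], -2.4036788940429688, np.float64(47.20636324915995), 368)
S [497.16597732 -45.32667188  32.69140108] (array([495.7008667 , -45.76687622]), [50.04777145385742, 91.03495788574219], 11.3282470703125, np.float64(35.68982556331525), 234)
(312, 290) [564.6 191.7  46.1]
(325, 305) [520.5 156.7  84.8]
(315, 310) [509.2 181.5  80.3]
(345, 345) [410.6  99.8 144. ]
(312, 265) [628.7 185.2 102.9]
(335, 325) [465.9 126.3 138.3]
(340, 345) [411.  115.7 138.5]
(338, 335) [438.5 119.7 127.5]
plane [500.82098021 143.06959462  88.15313954] [0.45407615 0.15366069 0.87761224] 28.64434293411748 downdir yaw 18.695968913267066 625
((-1.4289093017578125, 0.11635589599609375), (239.0677490234375, 115.68942260742188), 0.2710016369819641) [[-119.25975837  -57.18334728]
 [ 115.7938679    57.46467263]]
deck centre [502.04613444 143.36135268  87.46816155]
```

The deck plane fits at 28.6° and the carton sizes match. I'll move above the large carton.

Emit:
servo_tool([
  [[44, -19, -4], 4],
  [[44, -19, -4], 4],
  [[44, -19, -4], 4],
  [[44, -19, -4], 4],
  [[44, -19, -4], 4],
])

```text
time_s: 0.6
tcp_pos: [393.2, -461.7, 312.0]
ee_rot: [-3.14, 0.06, 0.001]
force: [0.3, -0.4, 0.4]
opening: 0.996
gripper_force: 0.0
```

```bash
cat >> h.py <<'E'
def to(x,y,z,yaw=None):
    st=manip.observe();M=R.from_rotvec(st['ee_rot']).as_matrix();d=M.T@(np.array([x,y,z])-st['tcp_pos'])
    y0=np.degrees(np.arctan2(M[1,0],M[0,0]));print('tcp',st['tcp_pos'].round(1),'yaw',round(y0,1),'tool shift',d.round(1),'turn',None if yaw is None else round(y0-yaw,1),'F',st['force'].round(1),'t',st['time_s'],'open',round(st['opening'],3))
E
python3 -c "
from h import *
print(cal('wrist')['mount'].round(2) if hasattr(cal('wrist')['mount'],'round') else cal('wrist')['mount'],cal('wrist')['vertical_fov']);to(514,-311,230,-2.4)"
```

```text
[[ -0.    -0.96  -0.28  78.11]
 [  1.    -0.    -0.    -1.38]
 [  0.    -0.28   0.96 -93.14]
 [  0.     0.     0.     1.  ]] 65.56130349933593
tcp [ 393.2 -461.7  312. ] yaw -2.2 tool shift [ 114.9 -155.2   82.1] turn 0.2 F [ 0.3 -0.4  0.4] t 0.6 open 0.996
```

Emit:
servo_tool([
  [[29, -39, 18], 0],
  [[29, -39, 18], 0],
  [[29, -39, 18], 0],
  [[28, -38, 18], 0],
  [[0, 0, 0], 0],
])

```text
time_s: 1.1
tcp_pos: [510.3, -310.6, 239.2]
ee_rot: [-3.135, 0.045, 0.007]
force: [-0.1, -0.4, -0.3]
opening: 1.002
gripper_force: 0.0
```

```bash
python3 - <<'E'
from h import *
im,W,st=cloud('wrist');save('w1',im,1.2)
print(carton(W,im,(514,-311),48))
to(514,-311,79)
E
```

```text
(array([ 517.79315186, -312.17739868]), [64.08145141601562, 110.95513916015625], -2.6665191650390625, np.float64(48.807845838463834), 7132)
tcp [ 509.7 -313.5  240.4] yaw -1.7 tool shift [  4.8  -2.1 161.4] turn None F [-0.6 -0.8  0.3] t 1.15 open 0.997
```

View pics/w1.png

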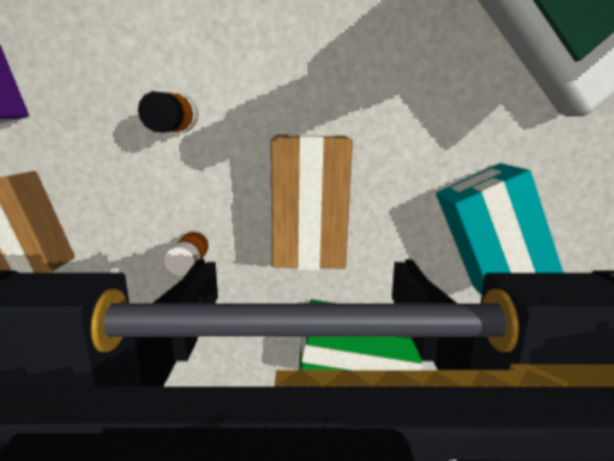

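The wrist view shows the large carton at (312,203), clear on both finger sides. The close fit gives (517.8, -312.2) with yaw -2.7°. I'll descend and grip.

Emit:
servo_tool([
  [[8, -1.5, 40], 1],
  [[0, 0, 45], 0],
  [[0, 0, 40], 0],
  [[0, 0, 25], 0],
  [[0, 0, 9], 0],
])

```text
time_s: 1.65
tcp_pos: [515.3, -316.2, 80.7]
ee_rot: [-3.138, 0.085, 0.006]
force: [-0.3, 0.9, 0.3]
opening: 0.998
gripper_force: 0.0
```

Emit:
servo_tool([
  [[0, 0, 0], 0],
  [[0, 0, 0], 0],
  [[0, 0, 0], 0],
  [[0, 0, 0], 0],
  [[0, 0, 0], 0],
], hand=0, force=20)

```text
time_s: 2.15
tcp_pos: [517.8, -316.0, 85.1]
ee_rot: [3.139, -0.083, 0.003]
force: [0.6, 0.5, 6.4]
opening: 0.738
gripper_force: 20.0
```

```bash
python3 -c "
from h import *
to(518,-312,81,-2.7)"
```

```text
tcp [ 517.8 -316.    85.1] yaw -3.0 tool shift [ 0.  -4.   4.1] turn -0.3 F [0.6 0.5 6.4] t 2.15 open 0.738
```

Emit:
servo_tool([
  [[0, 0, -30], 0],
  [[0, 0, -45], 0],
  [[0, 0, -45], 0],
  [[-10, -30, -45], -4],
  [[-10, -45, -45], -4],
])

```text
time_s: 2.65
tcp_pos: [501.4, -254.1, 281.5]
ee_rot: [3.136, 0.138, 0.004]
force: [1.6, 1.1, -2.6]
opening: 0.731
gripper_force: 20.0
```

```bash
python3 -c "
from h import *
to(415,112,330,18.5)"
```

```text
tcp [ 501.4 -254.1  281.5] yaw 5.0 tool shift [ -53.8 -372.1  -49.7] turn -13.5 F [ 1.6  1.1 -2.6] t 2.65 open 0.731
```

Emit:
servo_tool([
  [[-7, -46, -6], 0],
  [[-7, -46, -6], 0],
  [[-7, -46, -6], 0],
  [[-7, -46, -6], 0],
  [[-7, -46, -6], 0],
])

```text
time_s: 3.15
tcp_pos: [445.0, -25.4, 309.5]
ee_rot: [3.138, 0.136, 0.0]
force: [0.6, 0.2, -2.9]
opening: 0.734
gripper_force: 20.0
```

Emit:
servo_tool([
  [[-7, -46, -6], 0],
  [[-7, -46, -6], 0],
  [[-5, -45, -6], -4],
  [[0, 0, 0], -4],
  [[0, 0, 0], -5],
])

```text
time_s: 3.65
tcp_pos: [414.2, 109.4, 327.4]
ee_rot: [3.1, 0.503, 0.001]
force: [0.5, 0.6, -3.2]
opening: 0.735
gripper_force: 20.0
```

Emit:
servo_tool([
  [[0, 0, 0], 0],
  [[0, 0, 0], 0],
])

```text
time_s: 3.85
tcp_pos: [415.1, 107.6, 327.1]
ee_rot: [3.103, 0.488, -0.0]
force: [-0.9, -1.0, -2.6]
opening: 0.735
gripper_force: 20.0
```

```bash
cat >> h.py <<'E'
def deck(W,c=(502,143)):
    S=W[::2,::2].reshape(-1,3);S=S[np.isfinite(S[:,0])];S=S[(np.hypot(*(S[:,:2]-c).T)<170)&(S[:,2]>25)&(S[:,2]<150)]
    n=np.array([0.4525,0.1515,0.8788]);o=np.array([*c,88.])
    for t in (9,5,3,2,2,2):
        I=abs((S-o)@n)<t;P=S[I];o=P.mean(0);n=np.linalg.svd(P-o,full_matrices=False)[2][2];n*=np.sign(n[2])
    ex=np.array([0,0,1])-n*n[2];ex/=np.linalg.norm(ex);ey=np.cross(n,ex);Q=np.c_[(P-o)@ex,(P-o)@ey]
    A=np.c_[(S-o)@ex,(S-o)@ey,(S-o)@n]
    return o,n,ex,ey,Q,A
E
python3 - <<'E'
from h import *
im,W,st=cloud('wrist');save('w2',im,1.2);np.savez('w2',W=W)
o,n,ex,ey,Q,A=deck(W)
print(o,np.degrees(np.arccos(n[2])),np.degrees(np.arctan2(n[1],n[0])),len(Q))
print(cv2.minAreaRect(Q.astype(np.float32)),np.percentile(Q,[.3,99.7],axis=0))
b=A[(A[:,2]>15)&(A[:,2]<95)&(A[:,0]<-60)];print('backstop x',np.percentile(b[:,0],[10,50,90]),'y',np.percentile(b[:,1],[1,99]),len(b))
for lo,hi in((-60,-30),(-30,0),(0,30)):
    q=Q[(Q[:,0]>lo)&(Q[:,0]<hi)];print(lo,np.percentile(q[:,1],[.5,99.5]),len(q))
to(502,143,200,18.7)
E
```

```text
[526.89630233 151.38801482  77.8613589 ] 27.894879611368985 18.792746852620386 2943
((12.29168701171875, -0.24077987670898438), (171.4303741455078, 115.72689056396484), 0.11871979385614395) [[-72.53887791 -57.68987753]
 [ 93.10208507  57.32801005]]Traceback (most recent call last):
  File "<stdin>", line 6, in <module>
    return _quantile_unchecked(
        a, q, axis, out, overwrite_input, method, keepdims, weights)
    return _ureduce(a,
                    func=_quantile_ureduce_func,
    ...<5 lines>...
                    overwrite_input=overwrite_input,
                    method=method)
    r = func(a, **kwargs)
    result = _quantile(arr,
                       quantiles=q,
    ...<2 lines>...
                       out=out,
                       weights=wgt)
    slices_having_nans = np.isnan(arr[-1, ...])
                                  ~~~^^^^^^^^^
IndexError: index -1 is out of bounds for axis 0 with size 0
```

View pics/w2.png

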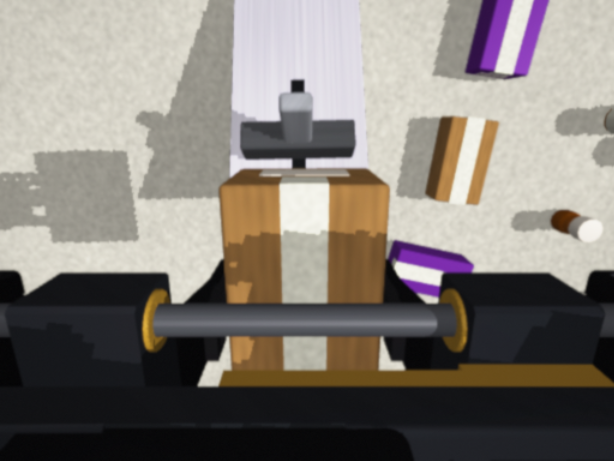

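```bash
cat >> h.py <<'E'
def frame(W,O,yaw):
    # deck coords given origin and down-yaw (deg)
    a=np.radians(yaw);s=np.radians(28);d=np.array([np.cos(a),np.sin(a),0])
    ex=-d*np.cos(s)+np.array([0,0,np.sin(s)]);n=d*np.sin(s)+np.array([0,0,np.cos(s)]);ey=np.cross(n,ex)
    return (W-O)@np.c_[ex,ey,n],np.c_[ex,ey,n]
E
python3 - <<'E'
from h import *
W=np.load('w2.npz')['W'];O=np.array([603.2,177.4,35]);A,_=frame(W,O,18.8)
A=A.reshape(-1,3)
k=(abs(A[:,1])>18)&(abs(A[:,1])<42)&(A[:,0]>120)&(A[:,0]<225)&(abs(A[:,2]-25)<4);print('bar top x',np.percentile(A[k,0],[1,50,99]),np.median(A[k,2]),k.sum())
k=(abs(A[:,1])<11)&(A[:,0]>120)&(A[:,0]<225)&(abs(A[:,2]-75)<5);print('tab top x',np.percentile(A[k,0],[2,50,98]),np.percentile(A[k,1],[2,98]),np.median(A[k,2]),k.sum())
D=np.load('top.npz')['W'];B,_=frame(D,O,18.8);B=B.reshape(-1,3)
k=(abs(B[:,1])<50)&(abs(B[:,0])<25)&(B[:,2]>25)&(B[:,2]<90);print('backstop face x',np.percentile(B[k,0],[5,50,95]),k.sum())
k=(abs(B[:,1])>18)&(abs(B[:,1])<42)&(B[:,0]>120)&(B[:,0]<225)&(abs(B[:,2]-25)<5);print('bar top x (top cam)',np.percentile(B[k,0],[1,50,99]),k.sum())
E
```

```text
bar top x [153.40871194 165.87713637 176.91285867] 24.634890921563017 1267
tab top x [159.53530393 167.26528519 172.92563469] [-10.57731935  10.08981799] 74.34234551240165 521
backstop face x [-0.58894131  4.62242864  9.93910948] 236
bar top x (top cam) [156.63558323 170.30768917 184.97338102] 35
```

```bash
python3 -c "
from h import *
to(561.5,163.2,185,18.8)"
```

```text
tcp [415.3 107.5 327.1] yaw 17.9 tool shift [156.3  -8.2 142.1] turn -0.9 F [ 0.4  0.2 -2.7] t 3.9 open 0.734
```

Emit:
servo_tool([
  [[0, 0, 0], -0.9],
  [[40, -1.5, 0], 0],
  [[40, -1.5, 0], 0],
  [[40, -1.5, 10], 0],
  [[36, -1.1, 30], 0],
])

```text
time_s: 4.4
tcp_pos: [565.4, 163.8, 289.5]
ee_rot: [3.099, 0.514, 0.014]
force: [0.8, 0.3, -2.1]
opening: 0.733
gripper_force: 20.0
```

Emit:
servo_tool([
  [[0, 0, 40], 0],
  [[0, 0, 40], 0],
  [[0, 0, 22], 0],
  [[0, 0, 0], 0],
  [[0, 0, 0], 0],
])

```text
time_s: 4.9
tcp_pos: [561.7, 163.1, 185.1]
ee_rot: [-3.099, -0.514, 0.0]
force: [0.5, 0.3, -2.3]
opening: 0.733
gripper_force: 20.0
```

```bash
python3 - <<'E'
from h import *
im,W,st=cloud('side');save('s2',im[120:280,130:330],3)
for _ in range(4):to(561.5,163.2,185,18.8);manip.grab_frame('wrist')
E
```

```text
tcp [562.5 163.3 186.2] yaw 18.8 tool shift [-0.9 -0.3  1.2] turn 0.0 F [ 0.6  0.7 -2.1] t 4.95 open 0.735
tcp [562.7 163.4 186.9] yaw 18.9 tool shift [-1.2 -0.2  1.9] turn 0.1 F [ 0.8 -0.  -2.7] t 5.0 open 0.736
tcp [562.6 163.4 187.1] yaw 18.9 tool shift [-1.2 -0.1  2.1] turn 0.1 F [-0.5 -0.3 -2.1] t 5.05 open 0.733
tcp [562.4 163.5 187.1] yaw 18.9 tool shift [-1.  -0.   2.1] turn 0.1 F [-0.   0.6 -2.3] t 5.1 open 0.734
```

View pics/s2.png

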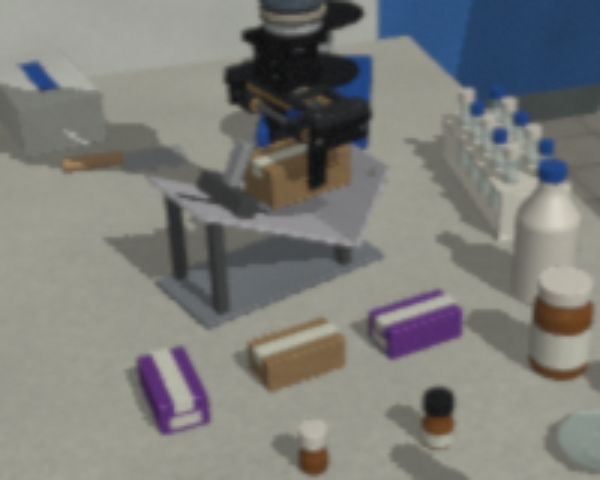

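The crop shows the carton held level over the deck at (300,180), just clear of the tab at (240,165). I'll lower it to touch.

Emit:
servo_tool([
  [[0, 0, 5], 0],
  [[0, 0, 4], 0],
  [[0, 0, 3], 0],
  [[0, 0, 0], 0],
])

```text
time_s: 5.55
tcp_pos: [560.8, 163.5, 172.5]
ee_rot: [-3.099, -0.515, 0.002]
force: [0.1, -0.2, -2.9]
opening: 0.734
gripper_force: 20.0
```

Emit:
servo_tool([
  [[0, 0, 3], 0],
  [[0, 0, 3], 0],
  [[0, 0, 0], 0],
], force=7)

```text
time_s: 5.85
tcp_pos: [562.4, 163.7, 167.3]
ee_rot: [-3.099, -0.515, -0.004]
force: [2.3, 0.2, -1.4]
opening: 0.731
gripper_force: 7.0
```

Emit:
servo_tool([
  [[0, 0, 3], 0],
  [[0, 0, 3], 0],
  [[0, 0, 0], 0],
])

```text
time_s: 6.15
tcp_pos: [561.4, 163.4, 160.9]
ee_rot: [3.099, 0.516, 0.0]
force: [2.4, 0.7, -1.0]
opening: 0.738
gripper_force: 7.0
```

Emit:
servo_tool([
  [[0, 0, 4], 0],
  [[0, 0, 4], 0],
  [[0, 0, 3], 0],
  [[0, 0, 0], 0],
])

```text
time_s: 6.55
tcp_pos: [560.1, 163.3, 149.2]
ee_rot: [-3.099, -0.515, 0.005]
force: [0.5, -0.0, -2.7]
opening: 0.733
gripper_force: 7.0
```

Emit:
servo_tool([
  [[0, 0, 3], 0],
  [[0, 0, 2], 0],
  [[0, 0, 0], 0],
])

```text
time_s: 6.85
tcp_pos: [561.1, 163.5, 145.3]
ee_rot: [-3.099, -0.515, 0.0]
force: [0.7, -0.1, 0.4]
opening: 0.732
gripper_force: 7.0
```

```bash
python3 - <<'E'
from h import *
im,W,st=cloud('side');save('s3',im[150:240,170:290],5)
im,W,st=cloud('wrist');np.savez('w3',W=W,im=im)
to(561.5,163.2,144,18.8)
E
```

```text
tcp [561.1 163.5 145.3] yaw 18.9 tool shift [0.2 0.4 1.3] turn 0.1 F [0.1 0.3 1.8] t 6.95 open 0.731
```

View pics/s3.png

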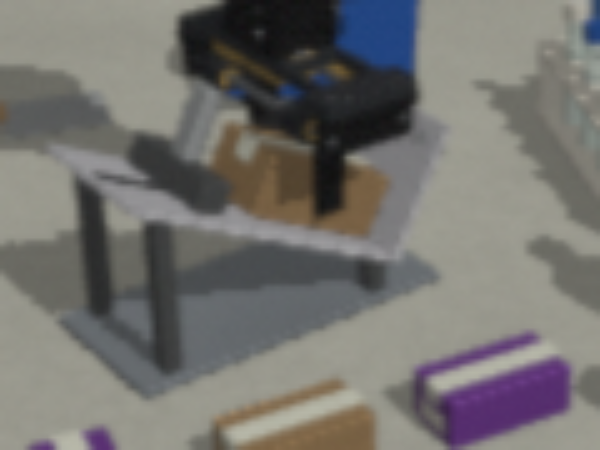

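The carton has pitched flat onto the slope. Still lightly held, I'll slide it down to the backstop.

Emit:
servo_tool([
  [[2.6, 0, 1.4], 0],
  [[2.6, 0, 1.4], 0],
  [[2.6, 0, 1.4], 0],
  [[0, 0, 0], 0],
])

```text
time_s: 7.35
tcp_pos: [567.3, 165.6, 141.0]
ee_rot: [3.098, 0.516, -0.007]
force: [-3.9, -2.2, 5.2]
opening: 0.732
gripper_force: 7.0
```

Emit:
servo_tool([
  [[1.8, 0, 0.9], 0],
  [[1.8, 0, 0.9], 0],
  [[0, 0, 0], 0],
])

```text
time_s: 7.65
tcp_pos: [569.9, 166.4, 139.1]
ee_rot: [3.098, 0.517, -0.01]
force: [-5.3, -2.6, 6.1]
opening: 0.736
gripper_force: 7.0
```

```bash
python3 - <<'E'
from h import *
to(561.5,163.2,144,18.8)
D=manip.observe();A,_=frame(D['tcp_pos']-[0,0,51],np.array([603.2,177.4,35]),18.8);print(A)
E
```

```text
tcp [569.9 166.4 139.1] yaw 18.9 tool shift [-9.   0.3 -4.8] turn 0.1 F [-5.3 -2.6  6.1] t 7.65 open 0.736
[55.91731569 -0.32313923 30.40965535]
```

Emit:
servo_tool([
  [[0, 0, 0], 0],
  [[0, 0, 0], 0],
  [[0, 0, -20], 0],
  [[0, 0, -40], 0],
  [[0, 0, -40], 0],
], hand=1)

```text
time_s: 8.15
tcp_pos: [571.9, 167.2, 239.2]
ee_rot: [-3.099, -0.515, 0.003]
force: [0.3, 0.6, -0.4]
opening: 0.988
gripper_force: 0.0
```

Emit:
servo_tool([
  [[0, 0, -35], 0],
  [[-40, 0, -30], 0],
  [[-30, 0, 0], 0],
  [[0, 0, 0], 0],
  [[0, 0, 0], 0],
])

```text
time_s: 8.65
tcp_pos: [505.9, 144.6, 304.5]
ee_rot: [-3.099, -0.515, -0.002]
force: [0.4, -0.1, -0.4]
opening: 0.996
gripper_force: 0.0
```

```bash
python3 - <<'E'
from h import *
im,W,st=cloud('wrist');save('w4',im,1.2);np.savez('w4',W=W,im=im)
O=np.array([603.2,177.4,35]);A,_=frame(W,O,18.8);A=A.reshape(-1,3)
k=(abs(A[:,2]-48)<5)&(abs(A[:,1])<50)&(A[:,0]>-20)&(A[:,0]<130)
print('top rect',cv2.minAreaRect(A[k,:2].astype(np.float32)),np.percentile(A[k,0],[.5,99.5]),np.median(A[k,2]),k.sum())
k=(abs(A[:,1])<50)&(abs(A[:,0])<15)&(A[:,2]>56)&(A[:,2]<92);print('backstop',np.percentile(A[k,0],[5,50,95]),k.sum())
to(496,-46,230,11.3)
E
```

```text
top rect ((56.459957122802734, 0.0813751220703125), (112.90374755859375, 99.80683135986328), 0.061556655913591385) [  0.54870659 112.34649405] 47.89364675501322 7747
backstop [0.68335438 1.48927963 2.94582631] 3128
tcp [506.7 144.6 304.3] yaw 18.9 tool shift [-71.9 176.9  74.2] turn 7.6 F [-0.6 -0.2 -0.3] t 8.7 open 1.002
```

View pics/w4.png

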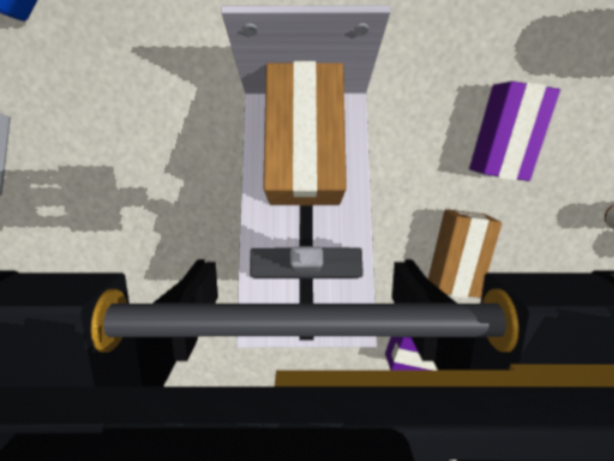

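The view shows the large carton at (305,130), square and against the backstop. The small carton is at (467,252).

Emit:
servo_tool([
  [[-24, 45, 5], 0],
  [[-24, 45, 10], 0],
  [[-24, 45, 15], 0],
  [[0, 42, 20], 2],
  [[0, 0, 20], 5.6],
])

```text
time_s: 9.2
tcp_pos: [500.1, -45.5, 234.9]
ee_rot: [3.124, 0.295, 0.009]
force: [0.1, -0.1, -0.6]
opening: 1.0
gripper_force: 0.0
```

Emit:
servo_tool([
  [[0, 0, 0], 0],
  [[0, 0, 0], 0],
])

```text
time_s: 9.4
tcp_pos: [496.4, -40.0, 234.9]
ee_rot: [-3.125, -0.312, 0.002]
force: [-0.4, -0.5, 0.3]
opening: 1.0
gripper_force: 0.0
```

```bash
python3 - <<'E'
from h import *
W=np.load('w4.npz')['W']
O=np.array([603.2,177.4,35]);A,_=frame(W,O,18.8);A=A.reshape(-1,3)
k=(abs(A[:,2]-48)<5)&(abs(A[:,1])<50)&(A[:,0]>12)&(A[:,0]<130)
for lo,hi in((12,25),(85,105)):
    q=A[k&(A[:,0]>lo)&(A[:,0]<hi)];print('L y',np.percentile(q[:,1],[1,99]))
k=(abs(A[:,2])<3)&(A[:,0]>12)&(A[:,0]<130)&(abs(A[:,1])<70);
for lo,hi in((12,40),(85,120)):
    q=A[k&(A[:,0]>lo)&(A[:,0]<hi)];print('deck y',np.percentile(q[:,1],[1,99]))
im,W,st=cloud('wrist');c=carton(W,im,(496,-46),36,70);print(c)
to(*c[0],76,c[2])
E
```

```text
L y [-33.15345824  29.46993517]
L y [-32.39194344  29.72891369]
deck y [-58.00765652  56.77042745]
deck y [-57.56148201  56.71412235]
(array([498.80892944, -44.71294403]), [50.057247161865234, 91.40776062011719], 11.556741714477539, np.float64(36.80517824895685), 4268)
tcp [496.6 -39.7 235.6] yaw 11.4 tool shift [  1.2   5.4 159.6] turn -0.1 F [ 0.1 -0.4  0.7] t 9.45 open 1.0
```

Emit:
servo_tool([
  [[1, 5.5, 40], 0],
  [[0, 0, 45], 0],
  [[0, 0, 40], 0],
  [[0, 0, 25], 0],
  [[0, 0, 9], 0],
])

```text
time_s: 9.95
tcp_pos: [497.8, -44.2, 75.1]
ee_rot: [-3.125, -0.313, 0.003]
force: [0.8, -0.4, -0.4]
opening: 0.997
gripper_force: 0.0
```

Emit:
servo_tool([
  [[0, 0, 0], 0],
  [[0, 0, 0], 0],
  [[0, 0, 0], 0],
  [[0, 0, 0], 0],
  [[0, 0, 0], 0],
], hand=0, force=15)

```text
time_s: 10.45
tcp_pos: [498.5, -45.5, 77.5]
ee_rot: [3.126, 0.309, 0.003]
force: [-0.6, -0.0, 0.5]
opening: 0.633
gripper_force: 0.0
```

Emit:
servo_tool([
  [[0, 0, 0], 0],
  [[0, 0, -30], 0],
  [[0, 0, -50], 0],
  [[0, 0, -50], 0],
  [[0, 0, -50], 0],
])

```text
time_s: 10.95
tcp_pos: [497.3, -45.2, 258.2]
ee_rot: [-3.126, -0.308, 0.002]
force: [0.8, -0.8, -0.9]
opening: 0.574
gripper_force: 15.0
```

```bash
python3 - <<'E'
from h import *
O=np.array([603.2,177.4,35]);_,B=frame(O,O,18.8)
for x in(58,62):
  p=O+B@np.array([x,-1,48+26]);print(x,p+[0,0,51])
to(545,158,300,18.8)
E
```

```text
58 [587.2863597  173.0389124  178.56747251]
62 [583.94299296 171.90073752 180.44535876]
tcp [497.3 -45.2 258.2] yaw 11.3 tool shift [  86.5 -190.   -41.8] turn -7.5 F [ 0.8 -0.8 -0.9] t 10.95 open 0.574
```

Emit:
servo_tool([
  [[0, 0, -42], -7.5],
  [[34, -36, 0], 0],
  [[34, -36, 0], 0],
  [[34, -36, 0], 0],
  [[34, -36, 0], 0],
])

```text
time_s: 11.45
tcp_pos: [580.5, 136.3, 298.6]
ee_rot: [3.1, 0.512, -0.001]
force: [1.1, -0.2, -0.2]
opening: 0.576
gripper_force: 15.0
```

```bash
python3 -c "
from h import *
to(584,172,215,18.8)"
```

```text
tcp [580.5 136.3 298.6] yaw 18.7 tool shift [ 14.9 -32.7  83.6] turn -0.1 F [ 1.1 -0.2 -0.2] t 11.45 open 0.576
```

Emit:
servo_tool([
  [[15, -33, 0], 0],
  [[0, 0, 30], 0],
  [[0, 0, 35], 0],
  [[0, 0, 15], 0],
  [[0, 0, 0], 0],
])

```text
time_s: 11.95
tcp_pos: [581.6, 170.7, 215.4]
ee_rot: [-3.099, -0.513, 0.012]
force: [0.1, 0.2, -0.5]
opening: 0.574
gripper_force: 15.0
```

Emit:
servo_tool([
  [[0, 0, 5], 0],
  [[0, 0, 4], 0],
  [[0, 0, 0], 0],
  [[0, 0, 0], 0],
])

```text
time_s: 12.35
tcp_pos: [584.4, 170.8, 210.3]
ee_rot: [3.099, 0.512, 0.002]
force: [-0.1, -0.3, 0.2]
opening: 0.574
gripper_force: 15.0
```

```bash
python3 -c "
from h import *
to(584,172,200,18.8)"
```

```text
tcp [584.4 170.8 210.3] yaw 18.8 tool shift [ 0.  -1.3 10.3] turn -0.0 F [-0.1 -0.3  0.2] t 12.35 open 0.574
```

Emit:
servo_tool([
  [[0, -1.2, 4], 0],
  [[0, 0, 3], 0],
  [[0, 0, 3], 0],
  [[0, 0, 0], 0],
], force=5)

```text
time_s: 12.75
tcp_pos: [583.7, 172.0, 199.2]
ee_rot: [3.099, 0.513, -0.0]
force: [0.1, -0.7, -1.1]
opening: 0.577
gripper_force: 5.0
```

Emit:
servo_tool([
  [[0, 0, 3], 0],
  [[0, 0, 3], 0],
  [[0, 0, 3], 0],
  [[0, 0, 0], 0],
])

```text
time_s: 13.15
tcp_pos: [583.9, 172.0, 190.3]
ee_rot: [3.099, 0.513, 0.001]
force: [2.1, -0.4, -0.3]
opening: 0.574
gripper_force: 5.0
```

Emit:
servo_tool([
  [[0, 0, 3], 0],
  [[0, 0, 3], 0],
  [[0, 0, 0], 0],
])

```text
time_s: 13.45
tcp_pos: [583.1, 171.9, 183.9]
ee_rot: [3.099, 0.513, -0.003]
force: [1.2, -0.7, 0.2]
opening: 0.573
gripper_force: 5.0
```

```bash
python3 - <<'E'
from h import *
im,W,st=cloud('side');save('s5',im[130:240,170:310],4.5)
to(584,172,180,18.8)
E
```

```text
tcp [582.9 171.9 184. ] yaw 18.8 tool shift [1.1 0.2 4. ] turn -0.0 F [ 0.3 -0.6  0.3] t 13.5 open 0.575
```

View pics/s5.png

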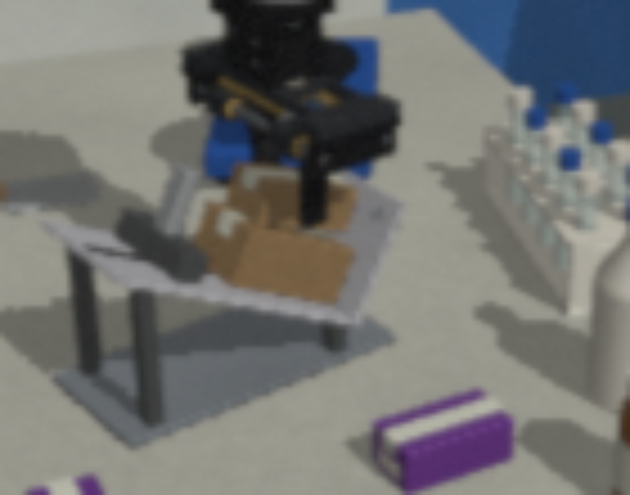

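The small carton is pitching onto the large one. I'll lower 3 mm more, then slide it to the backstop.

Emit:
servo_tool([
  [[0, 0, 2], 0],
  [[0, 0, 1.5], 0],
  [[0, 0, 0], 0],
])

```text
time_s: 13.8
tcp_pos: [583.0, 171.9, 180.6]
ee_rot: [-3.099, -0.513, 0.003]
force: [0.7, -0.5, -0.8]
opening: 0.573
gripper_force: 5.0
```

Emit:
servo_tool([
  [[2.6, 0, 1.4], 0],
  [[2.6, 0, 1.4], 0],
  [[2.6, 0, 1.4], 0],
  [[2.6, 0, 1.4], 0],
  [[0, 0, 0], 0],
])

```text
time_s: 14.3
tcp_pos: [592.6, 175.0, 175.3]
ee_rot: [3.099, 0.513, -0.005]
force: [-3.3, -2.4, 3.4]
opening: 0.572
gripper_force: 5.0
```

```bash
python3 - <<'E'
from h import *
to(584,172,180,18.8)
D=manip.observe();A,_=frame(D['tcp_pos']-[0,0,51],np.array([603.2,177.4,35]),18.8);print(A)
E
```

```text
tcp [592.6 175.  175.3] yaw 18.8 tool shift [-9.1  0.1 -4.7] turn -0.0 F [-3.3 -2.4  3.4] t 14.3 open 0.572
[51.46037843 -1.15755631 73.78799714]
```

Emit:
servo_tool([
  [[2.2, 0, 1.2], 0],
  [[2.2, 0, 1.2], 0],
  [[0, 0, 0], 0],
])

```text
time_s: 14.6
tcp_pos: [596.8, 176.5, 173.0]
ee_rot: [3.099, 0.513, -0.004]
force: [-4.3, -2.1, 4.0]
opening: 0.574
gripper_force: 5.0
```

Emit:
servo_tool([
  [[1.3, 0, 0.7], 0],
  [[0, 0, 0], 0],
])

```text
time_s: 14.8
tcp_pos: [598.1, 176.9, 172.4]
ee_rot: [3.099, 0.513, -0.003]
force: [-4.6, -3.0, 3.6]
opening: 0.573
gripper_force: 5.0
```

Emit:
servo_tool([
  [[0, 0, 0], 0],
  [[0, 0, 0], 0],
  [[0, 0, -20], 0],
  [[0, 0, -40], 0],
  [[0, 0, -40], 0],
], hand=1)

```text
time_s: 15.3
tcp_pos: [599.3, 177.5, 272.7]
ee_rot: [-3.099, -0.512, -0.0]
force: [0.7, -0.4, -0.3]
opening: 0.937
gripper_force: 0.0
```

Emit:
servo_tool([
  [[-40, 0, -35], 0],
  [[-40, 0, 0], 0],
  [[0, 0, 0], 0],
  [[0, 0, 0], 0],
])

```text
time_s: 15.7
tcp_pos: [525.4, 152.3, 305.9]
ee_rot: [-3.099, -0.512, -0.004]
force: [0.7, 0.0, -0.4]
opening: 1.002
gripper_force: 0.0
```

```bash
python3 - <<'E'
from h import *
im,W,st=cloud('wrist');save('w6',im,1.2);np.savez('w6',W=W,im=im)
O=np.array([603.2,177.4,35]);A,B=frame(W,O,18.8);A=A.reshape(-1,3)
for nm,z,xm in(('S',84,120),('L',48,130)):
  k=(abs(A[:,2]-z)<4)&(abs(A[:,1])<50)&(A[:,0]>10)&(A[:,0]<xm);x=A[k]
  print(nm,'x max',np.percentile(x[:,0],[98,99.5]),'z',np.median(x[:,2]))
  for lo,hi in((12,30),(60,85) if z==84 else (94,108)):
    q=x[(x[:,0]>lo)&(x[:,0]<hi)];print(' y',np.percentile(q[:,1],[1,99]))
k=(abs(A[:,1])<50)&(abs(A[:,0])<15)&(A[:,2]>90)&(A[:,2]<98);print('backstop',np.percentile(A[k,0],[5,50,95]),k.sum())
k=(abs(A[:,1])<10)&(A[:,0]>120)&(A[:,0]<225)&(abs(A[:,2]-75)<5);tx=np.median(A[k,0]);ty=np.median(A[k,1]);print('tab',tx,ty)
p=O+B@np.array([tx,ty,62]);print('grip',p);to(*(p+[0,0,51]),18.8)
E
```

```text
S x max [91.74433048 92.56573615] z 83.90355406335382
 y [-26.38807449  21.98890098]
 y [-26.41264535  22.05599681]
L x max [112.12852124 112.61843964] z 47.70871366245902
 y [-32.92839635  30.44338461]
 y [-32.27169684  30.16906945]
backstop [0.71532353 1.45547354 2.2763229 ] 718
tab 165.99249884440044 -0.4394610190753042
grip [491.86927104 139.96415629 167.6715086 ]
tcp [526.5 152.4 305.8] yaw 18.8 tool shift [-37.1   0.6  87. ] turn -0.0 F [-0.1  0.7  0.2] t 15.75 open 0.999
```

View pics/w6.png

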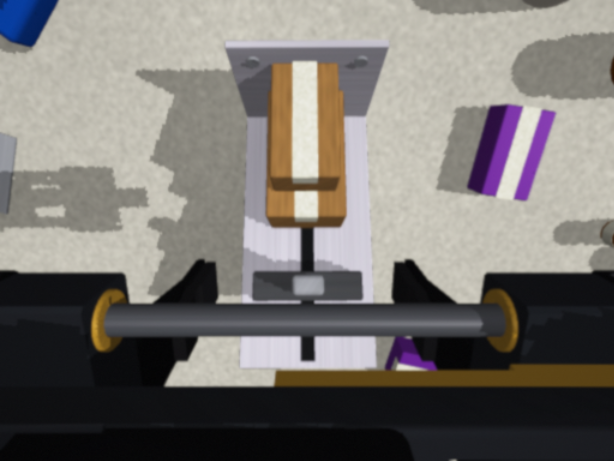

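Both cartons are flat, square and against the backstop: the small one is at (305,125) and the keeper tab at (308,286). Next I'll grip the tab.

Emit:
servo_tool([
  [[-34, 0.5, 30], 0],
  [[0, 0, 30], 0],
  [[0, 0, 15], 0],
  [[0, 0, 6], 0],
  [[0, 0, 0], 0],
], hand=0.6)

```text
time_s: 16.25
tcp_pos: [494.5, 140.9, 223.3]
ee_rot: [-3.099, -0.513, 0.001]
force: [-0.1, -0.0, 0.2]
opening: 0.647
gripper_force: 0.0
```

Emit:
servo_tool([
  [[0, 0, 0], 0],
  [[0, 0, 0], 0],
  [[0, 0, 0], 0],
  [[0, 0, 0], 0],
  [[0, 0, 0], 0],
], hand=0, force=20)

```text
time_s: 16.75
tcp_pos: [494.0, 139.6, 224.8]
ee_rot: [3.095, 0.515, 0.002]
force: [0.5, -2.4, 2.7]
opening: 0.249
gripper_force: 20.0
```

Emit:
servo_tool([
  [[0, 0, 0], 0],
  [[0, 0, 0], 0],
  [[0, 0, 0], 0],
])

```text
time_s: 17.05
tcp_pos: [494.1, 139.6, 224.8]
ee_rot: [3.097, 0.514, 0.002]
force: [0.6, -5.3, 1.1]
opening: 0.249
gripper_force: 20.0
```

```bash
python3 - <<'E'
from h import *
to(495,141,225,18.8)
D=manip.observe();A,_=frame(D['tcp_pos']-[0,0,51],np.array([603.2,177.4,35]),18.8);print(A)
E
```

```text
tcp [494.1 139.6 224.8] yaw 18.8 tool shift [ 1.4 -1.  -0.2] turn 0.0 F [ 0.6 -5.3  1.1] t 17.05 open 0.249
[167.14720418   0.62789574  68.30721344]
```

Emit:
servo_tool([
  [[5.3, 0.5, 2.8], 0],
  [[5.3, 0.3, 2.8], 0],
  [[5.3, 0, 2.8], 0],
  [[5.3, 0, 2.8], 0],
  [[5.3, 0, 2.8], 0],
])

```text
time_s: 17.55
tcp_pos: [519.9, 148.4, 210.3]
ee_rot: [3.098, 0.513, 0.003]
force: [1.5, -6.4, 3.7]
opening: 0.251
gripper_force: 20.0
```

Emit:
servo_tool([
  [[4.4, 0, 2.35], 0],
  [[2.65, 0, 1.4], 0],
  [[0, 0, 0], 0],
])

```text
time_s: 17.85
tcp_pos: [527.0, 150.8, 206.3]
ee_rot: [3.099, 0.513, 0.004]
force: [3.0, -3.2, -1.2]
opening: 0.251
gripper_force: 20.0
```

Emit:
servo_tool([
  [[1, 0, 0.5], 0],
  [[0.9, 0, 0.5], 0],
  [[0, 0, 0], 0],
])

```text
time_s: 18.15
tcp_pos: [527.9, 151.1, 205.8]
ee_rot: [3.098, 0.513, 0.001]
force: [1.0, -5.4, 3.9]
opening: 0.248
gripper_force: 20.0
```

Emit:
servo_tool([
  [[0.9, 0, 0.5], 0],
  [[0, 0, 0], 0],
])

```text
time_s: 18.35
tcp_pos: [528.0, 151.2, 205.8]
ee_rot: [3.098, 0.514, -0.001]
force: [-1.7, -6.4, 9.4]
opening: 0.25
gripper_force: 20.0
```

Emit:
servo_tool([
  [[0.9, 0, 0.5], 0],
  [[0, 0, 0], 0],
])

```text
time_s: 18.55
tcp_pos: [528.1, 151.2, 205.7]
ee_rot: [3.097, 0.514, -0.004]
force: [-4.1, -8.1, 13.3]
opening: 0.252
gripper_force: 20.0
```

Emit:
servo_tool([
  [[0.9, 0, 0.5], 0],
  [[0, 0, 0], 0],
])

```text
time_s: 18.75
tcp_pos: [528.3, 151.3, 205.7]
ee_rot: [3.097, 0.514, -0.007]
force: [-5.7, -8.9, 17.6]
opening: 0.253
gripper_force: 20.0
```

```bash
python3 - <<'E'
from h import *
for _ in range(3):to(530,152,205,18.8);im,W,st=cloud('wrist')
A,_=frame(W,np.array([603.2,177.4,35]),18.8);A=A.reshape(-1,3)
k=(abs(A[:,2]-48)<4)&(abs(A[:,1])<28)&(A[:,0]>94)&(A[:,0]<118);print('L end',np.percentile(A[k,0],[98,99.5]),k.sum())
k=(abs(A[:,2]-84)<4)&(abs(A[:,1])<28)&(A[:,0]>60)&(A[:,0]<118);print('S end',np.percentile(A[k,0],[98,99.5]),k.sum())
k=(abs(A[:,2]-25)<4)&(abs(A[:,1])>15)&(abs(A[:,1])<42)&(A[:,0]>100)&(A[:,0]<160);print('bar',np.percentile(A[k,0],[1,50,99]),k.sum())
E
```

```text
tcp [528.3 151.3 205.7] yaw 18.9 tool shift [ 1.9 -0.1  0.7] turn 0.1 F [-5.7 -8.9 17.6] t 18.75 open 0.253
tcp [528.3 151.3 205.7] yaw 18.9 tool shift [ 1.9 -0.1  0.7] turn 0.1 F [-6.3 -8.4 16.7] t 18.8 open 0.252
tcp [528.2 151.3 205.7] yaw 18.9 tool shift [ 1.9 -0.1  0.7] turn 0.1 F [-5.5 -8.9 17.7] t 18.85 open 0.251
L end [112.0465822  112.50865842] 2380
S end [92.08097382 92.58859391] 5745
bar [112.04320997 115.38592746 121.5611948 ] 197
```

The keeper is in contact: motion stopped, the force is rising, and its front is at the carton's end. I'll ease off, release and retreat.

Emit:
servo_tool([
  [[-1.6, 0, -1.1], 0],
  [[0, 0, 0], 0],
])

```text
time_s: 19.1
tcp_pos: [528.0, 151.2, 205.8]
ee_rot: [3.098, 0.513, -0.001]
force: [-2.0, -6.2, 8.3]
opening: 0.248
gripper_force: 20.0
```

Emit:
servo_tool([
  [[0, 0, 0], 0],
  [[0, 0, 0], 0],
  [[0, 0, 0], 0],
  [[0, 0, -15], 0],
  [[0, 0, -30], 0],
], hand=0.6)

```text
time_s: 19.6
tcp_pos: [526.3, 152.2, 247.9]
ee_rot: [-3.098, -0.512, 0.011]
force: [-0.3, 0.4, 0.3]
opening: 0.572
gripper_force: 0.0
```

Emit:
servo_tool([
  [[0, 0, -40], 0],
  [[-20, 0, -30], 0],
  [[0, 0, 0], 0],
  [[0, 0, 0], 0],
])

```text
time_s: 20.0
tcp_pos: [509.0, 145.8, 320.3]
ee_rot: [-3.099, -0.512, -0.001]
force: [-0.0, -0.3, -0.1]
opening: 0.599
gripper_force: 0.0
```

```bash
python3 - <<'E'
from h import *
im,W,st=cloud('wrist');save('w7',im,1.2)
to(530,152,205,18.8)
A,_=frame(W,np.array([603.2,177.4,35]),18.8);A=A.reshape(-1,3)
for nm,z,lo,hi in(('L',48,94,120),('S',84,60,110)):
  k=(abs(A[:,2]-z)<4)&(abs(A[:,1])<50)&(A[:,0]>lo)&(A[:,0]<hi);print(nm,np.percentile(A[k,0],[98,99.5]),np.percentile(A[k,1],[1,99]))
k=(abs(A[:,1])<50)&(abs(A[:,0])<15)&(A[:,2]>90)&(A[:,2]<98);print('backstop',np.median(A[k,0]))
k=(abs(A[:,2]-25)<4)&(abs(A[:,1])>15)&(abs(A[:,1])<42)&(A[:,0]>100)&(A[:,0]<160);print('bar',np.percentile(A[k,0],[1,50,99]),k.sum())
k=(abs(A[:,1])<10)&(A[:,0]>100)&(A[:,0]<225)&(abs(A[:,2]-75)<5);print('tab',np.median(A[k,0]))
E
```

```text
tcp [508.8 145.7 319.4] yaw 18.8 tool shift [ 22.2   0.9 114.4] turn -0.0 F [ 0.4  0.2 -1.2] t 20.05 open 0.601
L [111.95350675 112.36405224] [-32.32257239  29.84802691]
S [92.42042676 92.7230618 ] [-26.47698856  22.3042675 ]
backstop 1.4638074222475905
bar [111.95228387 124.53396647 136.17894803] 1249
tab 126.18751487401212
```

View pics/w7.png

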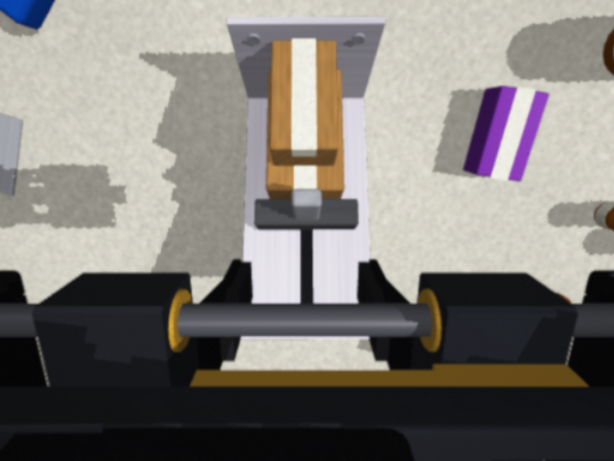

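The final view shows the keeper bar at (306,214), against the large carton. The small carton is on top at (305,100), back against the backstop, and the gripper is clear.

```bash
python3 -c "
from workcell import manip
print(manip.hand_in())"
```

```text
the job is handed in; nothing more can be done
None
```

The job is handed in: both cartons lie flat on the deck against the backstop, the small one on top about 2 mm off centre and the large one about 1 mm, and the keeper is snug against the large carton; no verdict came back.

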